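Turn the stock tags of the printing-block store

ROBOT

A 6-joint arm with a two-finger parallel gripper is mounted at the origin on the work surface. World frame = base frame: x ahead of the robot, y to its left, z up, the work surface at z = 0. Lengths are in m, angles in rad, forces in N, time in s.
With the tool pointing down it reaches from about 0.35 to 0.85 m from the base axis. Payload 8.1 kg.
Tool frame: the origin (TCP) lies at the very end of the fingers, on their centre line; the grasp point (between the pads) lies 19 mm behind it; z points along the fingers, x is the direction in which the jaws open and shut, and the axes are right-handed (so a half turn about z gives the same grasp; the last joint's range is limited). The gripper opens to 93 mm and grips with 3 to 60 N. Pads are 15 mm wide; open, the fingers measure 128 mm over their backs; the gripper's body (75 mm by 188 mm) begins 65 mm behind the grasp point.
Start: joints at [1.112, 0.13, 1.488, -0, 1.523, -0.085], TCP at [0.219, 0.559, 0.219] pointing down, gripper open.
Joint ranges: [-2.96, 2.96], [-0.89, 2.26], [0.02, 2.5], [-1.34, 4.48], [0, 2.73], [-2.66, 2.66]. Speed limits (rad/s): [2.39, 2.39, 2.79, 3.14, 3.14, 3.14].

INTERFACE

Orientations are given as a rotation vector (axis times angle).
In Python, from plant import robot gives the robot as it stands. The module is installed in compiled form; this text tells all that it offers.
- The arm moves only by the tool jog_arm, never from a script. Its argument "commands" is one flat list of numbers, 5 for each row, row after row: the gripper's target within -1 to 1 (shut at 1, half-way at 0, fully open at -1), then the shift along the tool's x, y, z in m, then the turn about the tool's z in degrees. A call has 1 to 20 rows; each row shifts and turns the commanded pose from where the row before left it, along the tool's axes as they then stand; what a row does not reach is not made up. A row lasts 1/12 s, in which the tool goes at most 41.7 mm and 7.16 degrees, less where a joint would pass 70% of its speed; a pose out of reach is approached as far as the arm can. A call is refused whole if a number of a shift passes 0.0417 or a number of a turn 7.16, either way. A call with a gripper value outside its range is refused whole. The fingers move at their own pace and stop on an object; "grip_force" is the grip in N (left out, the last holds). Time passes only in rows, so rows that do not move let the fingers close. It gives the time, the measured TCP pose, the force and the opening at its end, in the units of the state.
- robot.read_state(): the state, without advancing time (a new reading comes with each control period).
- robot.read_camera(name): name is "scene" or "top"; returns a dict with "img" (384x512x3 uint8, blue, green, red), "vfov" (degrees; the focal length in pixels is half the picture's height over the tangent of half this angle, whatever the lens; pixels are square), "cx", "cy" (the principal point, pixels), "extrinsics" (4x4, takes a point from world to camera coordinates). Camera axes: x right, y down, z forward; pixel columns grow to the right and rows downward; lengths in m; the calibration is good to about 2 mm. A picture is of the moment at which its call begins. There is no depth.
- robot.close_job(): hands the job in, once; it reports no verdict.
Trained networks look in a picture, given as the dict that the camera call returned (one of the last four; its "shot" number tells which), for a name from the list of things; names that differ only in an ending like _2 or _b are one class to them, and where a whole thing is asked for, a point or a joint stands for the part that bears it (a point fixed in the world has none). Each returns a list of dicts, best first, with "score" (0 to 1); they miss things now and then, are a little off and sometimes report something else, mostly with a low value. They report only what shows in the picture. A call takes as long as a camera call.
- robot.recognise(thing, picture): "box" ([centre column, centre row, width, height] as shares, 0 to 1, of the picture: columns of its width, rows of its height, round what is visible of it).
- robot.pinpoint(thing, picture): "position" ([row, column] as shares, 0 to 1, of the picture: columns of its width, rows of its height: a listed point, or the origin of a listed thing).
The state is a dict: "t": time; "q": joint angles; "dq": joint speeds; "joint_torque": joint torques, N m; "tool_pos": TCP position; "orientation": TCP orientation; "force": force on the tool from outside, world axes, zero at the start; "wrist_torque": the same for the moment, N m; "opening": finger opening in m.
Only numpy, scipy, OpenCV 4.12 (cv2) and the standard library are available. Lean on these libraries where they do the work, as an engineer would, in place of code of your own. Each camera call takes 0.05 s, during which the arm holds its last target.

TASK

The red-and-green stock tags on the printing-block store are out of date. With a fingertip under its free edge, gently push each wrong tag up and over its hinge, until the tag in front of every full bin (a block in both of its places) lies with its green face up and the tag of every other bin lies with its red face up. Do not pinch the tags, and leave the blocks, bottles, brush and hand block where they are.

Things in the scene. Friction and masses are not known exactly. Their poses are not given: they have to be found in the camera images.
- store: fixed plywood baseboard 310 x 376 x 12 mm on the table, carrying on the robot's side a row of four tag holders (the stock board) and behind them a row of four bins. Origin on the table under the middle of the tags' hinge line; x axis points from the tags to the bins, y along the row. It reaches from 60 mm before the hinge line to 250 mm behind it
- holder_a: fixed wooden V cradle, 70 mm along the row, with one hinged tag. Origin 12 mm above the table, right under the hinge pin, which runs along y 26 mm above the origin. x points to this tag's own bin, centred 180 mm from the hinge. Slats rise 35 degrees to front and back; their upper edges are 38 mm from the hinge line, 59 mm above the table. Holders stand 88 mm apart
- tag_a (a joint): tag in holder_a: plate 56 wide (along y) x 4 mm, 35 g, free edge 70 mm from the hinge. 0: lies to the robot's side, RED up; 1.92: to the bins' side, GREEN up. At both ends it slopes 35 degrees up from the hinge, edge 78 mm above the table, 19 mm out past the slat: a fingertip goes under it from outside. Push up and over: a level push jams it on the hinge. Past upright (0.96) it falls over in about 1 s
- holder_b: fixed wooden V cradle, 70 mm along the row, with one hinged tag. Origin 12 mm above the table, right under the hinge pin, which runs along y 26 mm above the origin. x points to this tag's own bin, centred 180 mm from the hinge. Slats rise 35 degrees to front and back; their upper edges are 38 mm from the hinge line, 59 mm above the table. Holders stand 88 mm apart
- tag_b (a joint): tag in holder_b: plate 56 wide (along y) x 4 mm, 35 g, free edge 70 mm from the hinge. 0: lies to the robot's side, RED up; 1.92: to the bins' side, GREEN up. At both ends it slopes 35 degrees up from the hinge, edge 78 mm above the table, 19 mm out past the slat: a fingertip goes under it from outside. Push up and over: a level push jams it on the hinge. Past upright (0.96) it falls over in about 1 s
- holder_c: fixed wooden V cradle, 70 mm along the row, with one hinged tag. Origin 12 mm above the table, right under the hinge pin, which runs along y 26 mm above the origin. x points to this tag's own bin, centred 180 mm from the hinge. Slats rise 35 degrees to front and back; their upper edges are 38 mm from the hinge line, 59 mm above the table. Holders stand 88 mm apart
- tag_c (a joint): tag in holder_c: plate 56 wide (along y) x 4 mm, 35 g, free edge 70 mm from the hinge. 0: lies to the robot's side, RED up; 1.92: to the bins' side, GREEN up. At both ends it slopes 35 degrees up from the hinge, edge 78 mm above the table, 19 mm out past the slat: a fingertip goes under it from outside. Push up and over: a level push jams it on the hinge. Past upright (0.96) it falls over in about 1 s
- holder_d: fixed wooden V cradle, 70 mm along the row, with one hinged tag. Origin 12 mm above the table, right under the hinge pin, which runs along y 26 mm above the origin. x points to this tag's own bin, centred 180 mm from the hinge. Slats rise 35 degrees to front and back; their upper edges are 38 mm from the hinge line, 59 mm above the table. Holders stand 88 mm apart
- tag_d (a joint): tag in holder_d: plate 56 wide (along y) x 4 mm, 35 g, free edge 70 mm from the hinge. 0: lies to the robot's side, RED up; 1.92: to the bins' side, GREEN up. At both ends it slopes 35 degrees up from the hinge, edge 78 mm above the table, 19 mm out past the slat: a fingertip goes under it from outside. Push up and over: a level push jams it on the hinge. Past upright (0.96) it falls over in about 1 s
- bin_a: fixed grey open bin 100 (x) x 80 (y) x 40 mm, walls 4 mm; a divider makes two places, one nearer the tags and one farther, each for one printing block. Full: a block in both places. Origin at the centre of its underside, 12 mm above the table. Its front wall stands 130 mm behind the hinge line, 73 mm beyond the edge of a tag that lies green
- bin_b: fixed grey open bin 100 (x) x 80 (y) x 40 mm, walls 4 mm; a divider makes two places, one nearer the tags and one farther, each for one printing block. Full: a block in both places. Origin at the centre of its underside, 12 mm above the table. Its front wall stands 130 mm behind the hinge line, 73 mm beyond the edge of a tag that lies green
- bin_c: fixed grey open bin 100 (x) x 80 (y) x 40 mm, walls 4 mm; a divider makes two places, one nearer the tags and one farther, each for one printing block. Full: a block in both places. Origin at the centre of its underside, 12 mm above the table. Its front wall stands 130 mm behind the hinge line, 73 mm beyond the edge of a tag that lies green
- bin_d: fixed grey open bin 100 (x) x 80 (y) x 40 mm, walls 4 mm; a divider makes two places, one nearer the tags and one farther, each for one printing block. Full: a block in both places. Origin at the centre of its underside, 12 mm above the table. Its front wall stands 130 mm behind the hinge line, 73 mm beyond the edge of a tag that lies green
- block_0: loose wooden printing block 36 x 64 x 46 mm with a dark carved pattern on top, standing in one of the bins' places, its top 62 mm above the table. Origin at the centre of its underside. Not to be moved
- block_1: loose wooden printing block 36 x 64 x 46 mm with a dark carved pattern on top, standing in one of the bins' places, its top 62 mm above the table. Origin at the centre of its underside. Not to be moved
- block_2: loose wooden printing block 36 x 64 x 46 mm with a dark carved pattern on top, standing in one of the bins' places, its top 62 mm above the table. Origin at the centre of its underside. Not to be moved
- block_3: loose wooden printing block 36 x 64 x 46 mm with a dark carved pattern on top, standing in one of the bins' places, its top 62 mm above the table. Origin at the centre of its underside. Not to be moved
- block_4: loose wooden printing block 36 x 64 x 46 mm with a dark carved pattern on top, standing in one of the bins' places, its top 62 mm above the table. Origin at the centre of its underside. Not to be moved
- pink_bottle: bystander: square pink dye bottle 66 x 66 x 153 mm, loose; origin at the centre of its underside
- dark_bottle: bystander: round dark dye bottle, diameter 68 mm, 165 mm tall, loose; origin at the centre of its underside
- brush: bystander: brush with red handle, 200 mm long, lying loose on the table; origin at its underside, x axis along it
- stray_block: bystander: loose light-wood hand block, 28 mm thick, about 103 x 75 mm with a pointed end; origin at its underside

How it is judged:
By the outcome, as a careful person would: the job done as asked, in the order asked, and still so for the second after the job is handed in, with the robot touching nothing.
It also fails if it takes over 67 s, if anything falls off the work surface, if the arm or the gripper's body presses on something with over 40 N, if the wrist force passes 120 N, or if a joint passes its speed limit or range.

## Working session

There is one attempt and no reset: what is moved stays moved. The work goes in short steps, Python scripts to look and compute and a tool call to move; the robot and the scene stay as the last step left them, time stands still between calls to the robot, and variables do not carry over. Pictures are saved under pics/ and viewed, and the job is handed in when it is done.

Besides the shell and the picture viewer there is one more tool, called after "Request:" as name(argument=value, ...) on one line, values as JSON. jog_arm: Moves the arm, as the interface text tells. Its arguments: {"type":"object","properties":{"commands":{"type":"array"},"grip_force":{"type":"number"}},"required":["commands"]}

```bash
mkdir -p pics; python3 - <<'E'
from plant import robot
import cv2,numpy as np,pickle
s=robot.read_state();print({k:np.round(v,3).tolist() for k,v in s.items()})
for n in("scene","top"):
    p=robot.read_camera(n);cv2.imwrite(f"pics/{n}0.png",cv2.resize(p["img"],(768,576),interpolation=cv2.INTER_CUBIC))
    print(n,p["vfov"],p["cx"],p["cy"],np.round(p["extrinsics"],4).tolist())
    pickle.dump(p,open(f"{n}0.pkl","wb"))
    for th in("store","holder_a","tag_a","bin_a","block_0"):
        r=robot.pinpoint(th,p);print(th,[(round(d["score"],2),round(d["position"][1]*512,1),round(d["position"][0]*384,1)) for d in r])
E
```

```text
{'t': 0.0, 'q': [1.112, 0.131, 1.489, 0.0, 1.523, -0.085], 'dq': [0.001, -0.001, 0.001, 0.0, 0.001, -0.001], 'joint_torque': [-0.0, -55.985, -49.175, 0.077, 0.035, -0.0], 'tool_pos': [0.219, 0.558, 0.218], 'orientation': [2.595, 1.769, -0.002], 'force': [0.888, -0.347, -0.016], 'wrist_torque': [-0.042, -0.048, -0.042], 'opening': 0.093}
scene 48.46027249239417 246.7300811443152 187.89447639013113 [[0.8512, 0.5248, 0.011, -0.5096], [0.4578, -0.7319, -0.5047, -0.2667], [-0.2568, 0.4346, -0.8632, 1.4792], [0.0, 0.0, 0.0, 1.0]]
store [(0.63, 243.2, 159.9), (0.54, 117.3, 290.6)]
holder_a [(0.84, 251.5, 152.5), (0.84, 218.1, 188.4), (0.73, 235.2, 171.1), (0.63, 270.2, 132.9)]Traceback (most recent call last):
  File "<stdin>", line 9, in <module>
ValueError: it knows: bin, block, brush, dark_bottle, holder, pink_bottle, store, stray_block
```

```bash
cat > h.py <<'E'
import numpy as np
def ray(p,u,v):
    f=192/np.tan(np.radians(p["vfov"])/2);E=np.array(p["extrinsics"]);R=E[:3,:3];t=E[:3,3]
    return -R.T@t, R.T@np.array([(u-p["cx"])/f,(v-p["cy"])/f,1])
def at(p,u,v,z):
    o,d=ray(p,u,v);return o+d*(z-o[2])/d[2]
def proj(p,X):
    f=192/np.tan(np.radians(p["vfov"])/2);E=np.array(p["extrinsics"]);c=E[:3,:3]@np.asarray(X)+E[:3,3]
    return np.array([c[0]/c[2]*f+p["cx"],c[1]/c[2]*f+p["cy"]])
E
python3 - <<'E'
from plant import robot
import cv2,numpy as np,pickle
from h import *
for n in("scene","top"):
    p=robot.read_camera(n);cv2.imwrite(f"pics/{n}0.png",cv2.resize(p["img"],(768,576),interpolation=cv2.INTER_CUBIC))
    pickle.dump(p,open(f"{n}0.pkl","wb"))
    if n=="top":print(n,p["vfov"],p["cx"],p["cy"],np.round(p["extrinsics"],4).tolist())
    for th,z in(("store",0),("holder",.012),("bin",.012),("block",.016),("pink_bottle",0),("dark_bottle",0),("brush",0),("stray_block",0)):
        r=robot.pinpoint(th,p)
        for d in r:
            u,v=d["position"][1]*512,d["position"][0]*384
            print(n,th,round(d["score"],2),round(u,1),round(v,1),np.round(at(p,u,v,z),3)[:2])
E
```

```text
scene store 0.57 245.4 162.3 [0.54  0.086]
scene store 0.21 150.9 313.5 [ 0.581 -0.456]
scene holder 0.82 250.4 154.6 [0.542 0.114]
scene holder 0.69 217.5 186.8 [ 0.519 -0.043]
scene holder 0.63 267.5 130.0 [0.539 0.23 ]
scene holder 0.58 233.1 169.6 [0.526 0.035]
scene bin 0.92 265.1 216.6 [ 0.696 -0.054]
scene bin 0.64 314.0 157.8 [0.723 0.212]
scene bin 0.63 284.8 199.5 [0.717 0.028]
scene bin 0.54 303.0 180.0 [0.732 0.119]
scene block 0.89 258.3 217.7 [ 0.681 -0.069]
scene block 0.72 276.1 192.3 [0.683 0.034]
scene block 0.69 290.8 176.5 [0.694 0.107]
scene block 0.64 288.6 203.8 [0.735 0.019]
scene block 0.62 305.1 183.2 [0.743 0.109]
scene pink_bottle 0.77 154.8 314.8 [ 0.592 -0.453]
scene pink_bottle 0.26 277.2 89.3 [0.471 0.416]
scene pink_bottle 0.22 297.1 179.8 [0.713 0.117]
scene dark_bottle 0.65 318.7 102.7 [0.627 0.44 ]
scene brush 0.97 116.6 287.7 [ 0.458 -0.45 ]
scene stray_block 0.69 274.6 84.6 [0.452 0.431]
scene stray_block 0.69 117.1 289.4 [ 0.463 -0.453]
top 43.60973204330315 259.2823609003083 193.67533662973733 [[-0.0186, -0.9998, 0.0047, -0.0195], [-0.9866, 0.0
[... 224 characters left out ...]
.6 212.2 [ 0.518 -0.049]
top holder 0.68 214.3 205.2 [0.548 0.138]
top holder 0.67 239.7 209.6 [0.53  0.043]
top bin 0.83 271.8 167.3 [ 0.689 -0.08 ]
top bin 0.82 196.6 160.2 [0.721 0.204]
top bin 0.77 244.0 163.0 [0.707 0.025]
top bin 0.54 222.8 159.4 [0.722 0.105]
top block 0.77 224.5 153.9 [0.743 0.098]
top block 0.61 244.6 171.8 [0.672 0.023]
top block 0.57 220.4 167.9 [0.689 0.114]
top block 0.45 250.2 154.2 [0.74  0.001]
top block 0.44 267.5 171.5 [ 0.672 -0.063]
top block 0.25 231.9 209.6 [0.53  0.072]
top pink_bottle 0.96 374.4 195.8 [ 0.575 -0.464]
top dark_bottle 0.67 134.1 187.2 [0.624 0.441]
top brush 0.74 373.1 230.0 [ 0.446 -0.452]
top stray_block 0.69 137.6 227.8 [0.47  0.425]
```

View pics/scene0.png

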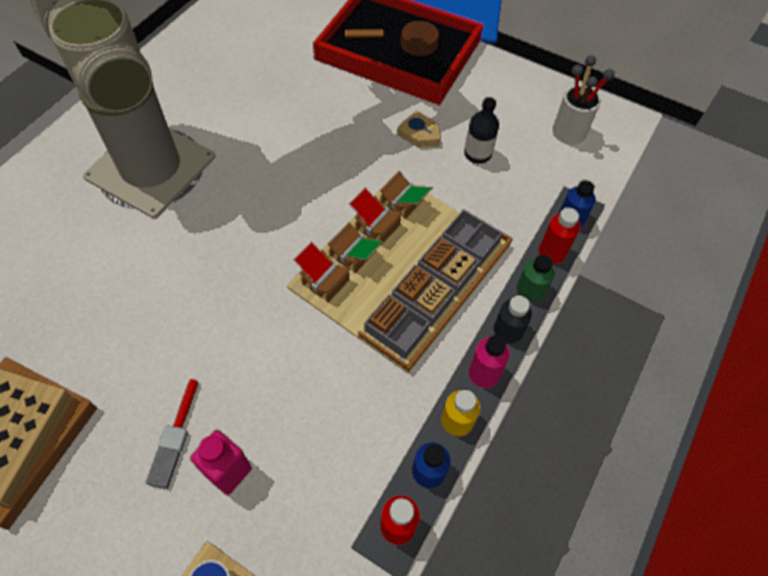

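View pics/top0.png

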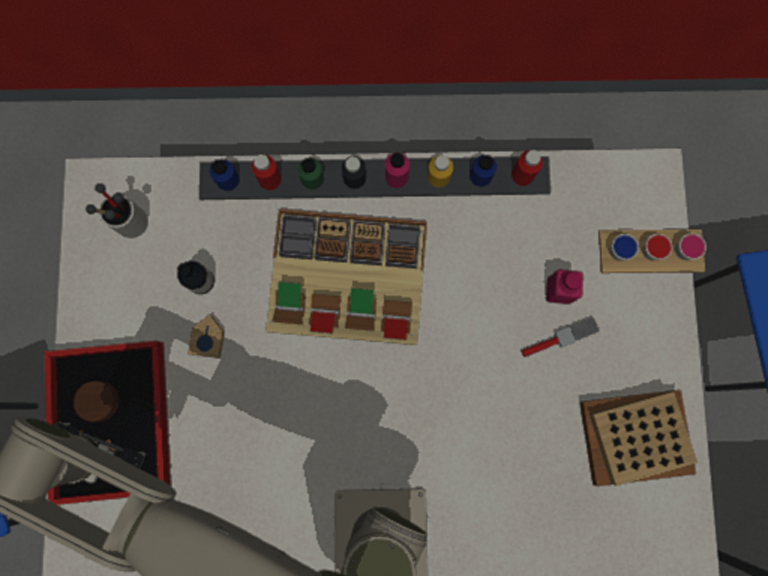

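```bash
python3 - <<'E'
import cv2,pickle
p=pickle.load(open("top0.pkl","rb"))["img"];c=p[132:236,172:290];cv2.imwrite("pics/topc.png",cv2.resize(c,None,fx=5.5,fy=5.5,interpolation=cv2.INTER_CUBIC))
p=pickle.load(open("scene0.pkl","rb"))["img"];c=p[110:252,185:347];cv2.imwrite("pics/scenec.png",cv2.resize(c,None,fx=4.2,fy=4.2,interpolation=cv2.INTER_CUBIC))
E
```

```text
(no output)
```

View pics/topc.png

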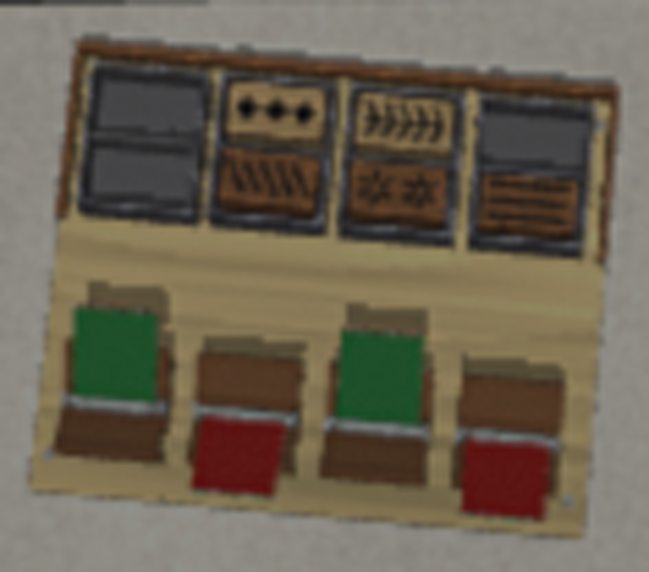

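View pics/scenec.png

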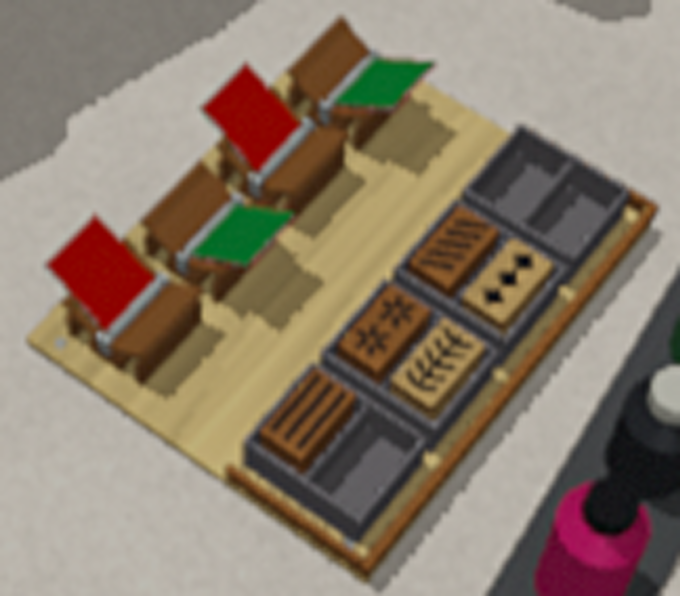

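```bash
python3 - <<'E'
import numpy as np,pickle
from scipy.optimize import least_squares
from h import *
T=pickle.load(open("top0.pkl","rb"));S=pickle.load(open("scene0.pkl","rb"))
C=[]
def t(x,y,X):C.append((T,172+x/5.5,132+y/5.5,X))
def s(x,y,X):C.append((S,185+x/4.2,110+y/4.2,X))
t(30,490,(-.06,.188,.012));t(582,535,(-.06,-.188,.012))
for (a,b,y) in(((70,402),(167,408),.132),((195,412),(298,420),.044),((325,423),(430,432),-.044),((458,432),(558,440),-.132)):
    t(*a,(0,y+.035,.038));t(*b,(0,y-.035,.038))
t(78,310,(.057,.160,.078));t(160,312,(.057,.104,.078))
t(343,332,(.057,-.016,.078));t(424,335,(.057,-.072,.078))
t(191,487,(-.057,.072,.078));t(274,496,(-.057,.016,.078))
t(461,512,(-.057,-.104,.078));t(545,519,(-.057,-.160,.078))
s(28,340,(-.06,-.188,.012))
s(48,265,(-.057,-.160,.078));s(95,215,(-.057,-.104,.078))
s(203,108,(-.057,.016,.078));s(245,65,(-.057,.072,.078))
s(435,65,(.057,.160,.078));s(293,213,(.057,-.016,.078))
def W(q,X):
    c,n=np.cos(q[2]),np.sin(q[2]);return np.array([q[0]+c*X[0]-n*X[1],q[1]+n*X[0]+c*X[1],X[2]])
def f(q,cs=C):return np.concatenate([proj(p,W(q,X))-(u,v) for p,u,v,X in cs])
for nm,cs in(("all",C),("top",[c for c in C if c[0] is T]),("scene",[c for c in C if c[0] is S])):
    r=least_squares(f,[.53,.08,0],args=(cs,),loss="soft_l1");print(nm,r.x.round(4),np.degrees(r.x[2]).round(2))
    if nm=="all":q=r.x;print(f(q).reshape(-1,2).round(1).tolist())
np.save("q.npy",q)
for y in(.132,.044):print(W(q,(0,y,.038)),W(q,(.057,y,.078)),W(q,(-.057,y,.078)))
E
```

```text
all [ 0.5326  0.0828 -0.0994] -5.69
[[-0.3, -0.2], [0.5, -0.1], [-1.3, -0.7], [0.0, -0.2], [-0.2, -0.6], [0.1, -0.5], [0.1, -0.6], [0.0, -0.7], [-0.2, -0.3], [0.7, -0.2], [-0.8, -0.9], [-0.3, -0.1], [-0.4, -1.0], [0.3, -0.3], [-0.2, 0.2], [0.3, -0.2], [-0.1, -0.3], [0.2, -0.4], [-1.7, -0.7], [-1.8, 0.0], [-0.8, -0.5], [-1.8, -0.2], [-0.8, -1.1], [-0.9, -1.0], [-0.2, 0.1]]
top [ 0.5312  0.0826 -0.1006] -5.77
scene [ 0.5366  0.0833 -0.0991] -5.68
[0.54572651 0.21418001 0.038     ] [0.6024452  0.20852401 0.078     ] [0.48900783 0.21983602 0.078     ]
[0.53699444 0.12661432 0.038     ] [0.59371313 0.12095832 0.078     ] [0.48027575 0.13227032 0.078     ]
```

Request:
jog_arm(commands=[1,0,0,0,-5.2,1,0,0,0,-5.2,1,0,0,0,-5.3,1,-0.0265,0.0176,0,0,1,-0.0265,0.0176,0,0,1,-0.0265,0.0176,0,0,1,-0.0265,0.0176,0,0,1,-0.0265,0.0176,0,0,1,-0.0265,0.0176,0,0,1,-0.0265,0.0176,0,0,1,-0.0265,0.0176,0,0,1,-0.0265,0.0176,0,0,1,-0.0265,0.0176,0,0,1,-0.0265,0.0176,0,0,1,-0.0265,0.0176,0,0,1,-0.0265,0.0176,0,0,1,-0.0265,0.0176,0,0,1,-0.0265,0.0176,0,0,1,0,0,0,0], grip_force=10)

```text
t: 2.63
tool_pos: [0.4441, 0.1325, 0.2188]
orientation: [2.332, 2.102, -0.0]
force: [-0.5, -0.2, -0.7]
opening: 0.0006
```

```bash
cat >> h.py <<'E'
def loc(P):
    q=np.load("q.npy");c,n=np.cos(q[2]),np.sin(q[2]);d=np.array(P[:2])-q[:2]
    return np.array([c*d[0]+n*d[1],-n*d[0]+c*d[1],P[2]])
E
python3 - <<'E'
from plant import robot
import cv2
from h import *
s=robot.read_state();print(s["t"],loc(s["tool_pos"]).round(4),s["force"])
p=robot.read_camera("scene");cv2.imwrite("pics/s1.png",cv2.resize(p["img"][60:260,140:400],None,fx=3,fy=3,interpolation=cv2.INTER_CUBIC))
E
```

```text
2.6333 [-0.093   0.0406  0.2188] [-0.46532642 -0.24979003 -0.74008831]
```

View pics/s1.png

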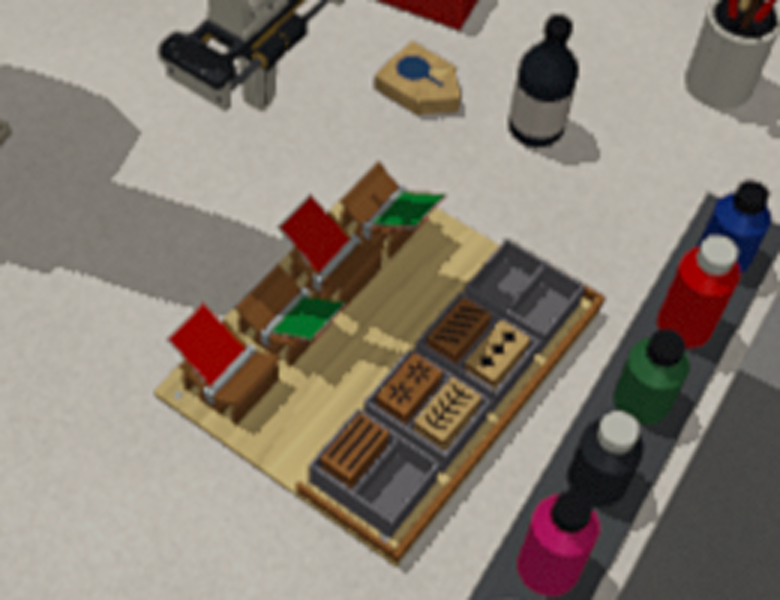

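```bash
python3 - <<'E'
from plant import robot
import cv2
from h import *
s=robot.read_state()
for n in("scene","top"):
    p=robot.read_camera(n);u,v=proj(p,s["tool_pos"]);print(n,u,v)
    im=p["img"].copy()
    u0,v0=int(u),int(v);c=im[max(v0-50,0):v0+40,u0-55:u0+55];c=cv2.resize(c,None,fx=6,fy=6,interpolation=cv2.INTER_CUBIC)
    cv2.circle(c,(int((u-u0+55)*6),int((v-max(v0-50,0))*6)),4,(255,0,255),-1);cv2.imwrite(f"pics/f_{n}.png",c)
E
```

```text
scene 226.21618831869895 93.67782713662271
top 209.90300660650516 228.2020281032354
```

View pics/f_scene.png

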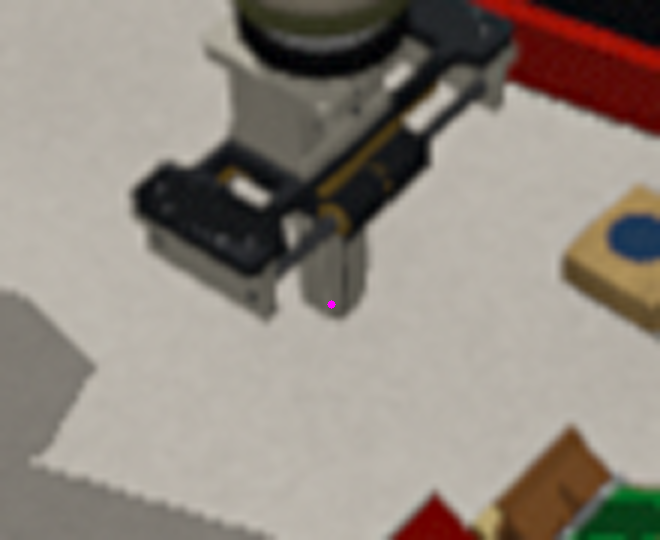

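View pics/f_top.png

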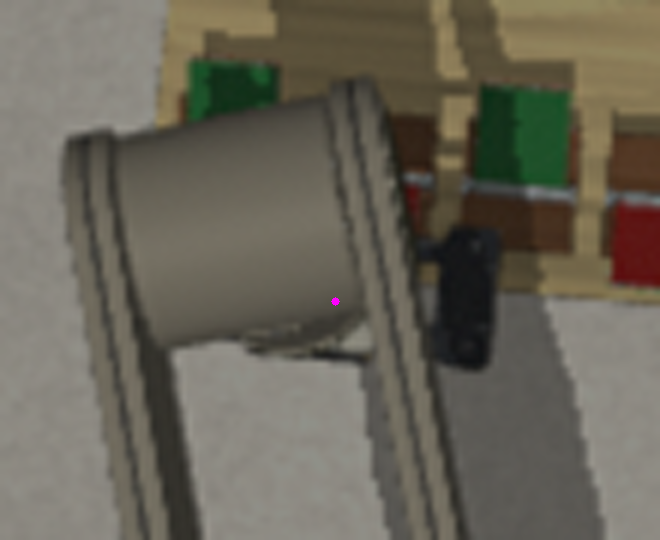

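```bash
python3 - <<'E'
from plant import robot
from h import *
s=robot.read_state();P=np.array(s["tool_pos"]);a=np.radians(84.2);x=np.array([np.cos(a),np.sin(a),0]);y=np.array([np.sin(a),-np.cos(a),0])
p=robot.read_camera("scene");u,v=proj(p,P);u0,v0=int(u),int(v)
for dx in(-.094,.094):
  for dy in(-.0375,.0375):
    for h in(.06,.084,.1):
        w=proj(p,P+dx*x+dy*y+[0,0,h]);print(dx,dy,h,((w-[u0-55,v0-50])*6).round())
E
```

```text
-0.094 -0.0375 0.06 [133. 292.]
-0.094 -0.0375 0.084 [128. 255.]
-0.094 -0.0375 0.1 [124. 229.]
-0.094 0.0375 0.06 [261. 371.]
-0.094 0.0375 0.084 [258. 334.]
-0.094 0.0375 0.1 [256. 308.]
0.094 -0.0375 0.06 [390.  62.]
0.094 -0.0375 0.084 [390.  23.]
0.094 -0.0375 0.1 [389.  -4.]
0.094 0.0375 0.06 [515. 131.]
0.094 0.0375 0.084 [516.  92.]
0.094 0.0375 0.1 [517.  66.]
```

Request:
jog_arm(commands=[1,0.0034,0,0.03,0,1,0,0,0.03,0,1,0,0,0.03,0,1,0,0,0.03,0,1,0,0,0.03,0,1,0,0,0.029,0,1,0,0,0,0,1,0,0.01,0,0,1,0,0.01,0,0,1,0,0,0,0])

```text
t: 3.67
tool_pos: [0.4643, 0.1393, 0.0417]
orientation: [2.327, 2.108, 0.004]
force: [0.9, 0.0, -0.4]
opening: 0.0004
```

```bash
python3 - <<'E'
from plant import robot
import cv2
from h import *
s=robot.read_state();print(s["t"],loc(s["tool_pos"]).round(4),s["force"])
p=robot.read_camera("scene");cv2.imwrite("pics/s2.png",cv2.resize(p["img"][90:200,190:310],None,fx=6,fy=5.45,interpolation=cv2.INTER_CUBIC))
E
```

```text
3.6667 [-0.0736  0.0494  0.0417] [ 0.86894674  0.04858459 -0.39022311]
```

View pics/s2.png

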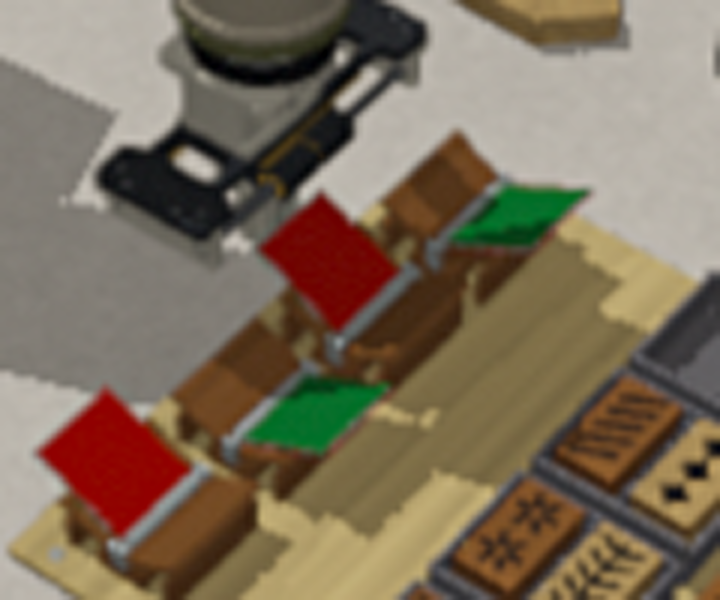

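Request:
jog_arm(commands=[1,-0.004,0.004,-0.005,0,1,0,0.003,-0.005,0,1,0,0.003,-0.006,0,1,0,0.003,-0.005,0])

```text
t: 4.05
tool_pos: [0.4755, 0.1329, 0.062]
orientation: [2.329, 2.107, 0.001]
force: [1.6, -0.2, -0.0]
opening: 0.0004
```

```bash
cat > lk.py <<'E'
import sys
from plant import robot
import cv2
from h import *
s=robot.read_state();print(s["t"],loc(s["tool_pos"]).round(4),np.round(s["force"],2))
p=robot.read_camera("scene");cv2.imwrite(f"pics/{sys.argv[1]}.png",cv2.resize(p["img"][90:200,190:310],None,fx=6,fy=5.45,interpolation=cv2.INTER_CUBIC))
E
python3 lk.py s3
```

```text
4.05 [-0.0618  0.0442  0.062 ] [ 1.62 -0.25 -0.01]
```

View pics/s3.png

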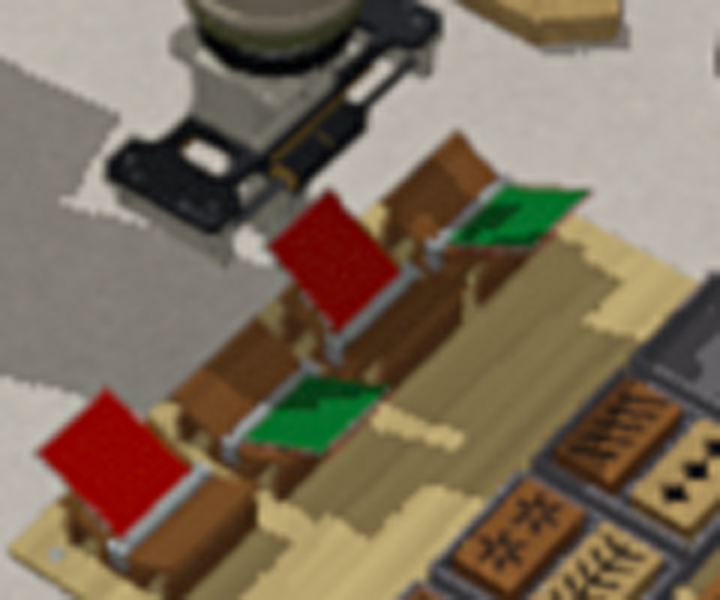

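Request:
jog_arm(commands=[1,0,0.004,-0.005,0,1,0,0.004,-0.0045,0,1,0,0.0045,-0.0045,0,1,0,0.0045,-0.004,0,1,0,0.005,-0.0035,0,1,0,0.005,-0.0025,0])

```text
t: 4.6
tool_pos: [0.5026, 0.1301, 0.0852]
orientation: [2.329, 2.108, 0.001]
force: [-0.5, -0.7, -0.1]
opening: 0.0004
```

```bash
python3 lk.py s4
```

```text
4.6 [-0.0346  0.0441  0.0852] [-0.47 -0.69 -0.12]
```

View pics/s4.png

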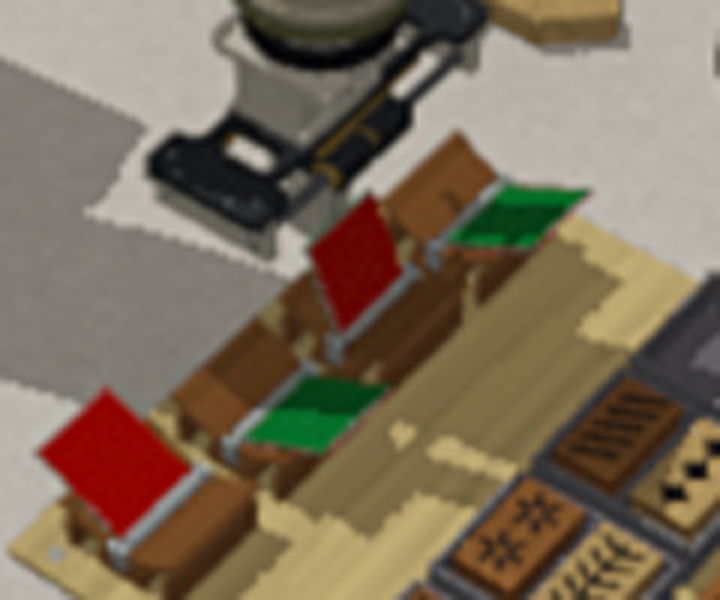

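Request:
jog_arm(commands=[1,0,0.005,-0.002,0,1,0,0.005,-0.0015,0,1,0,0.005,-0.0015,0,1,0,0.005,-0.001,0,1,0,0.005,-0.001,0,1,0,0.005,-0.0005,0,1,0,0.005,0,0,1,0,0.004,0,0,1,0,0.003,0,0,1,0,0,0,0,1,0,0,0,0])

```text
t: 5.57
tool_pos: [0.5436, 0.126, 0.092]
orientation: [-2.329, -2.108, 0.0]
force: [0.5, 0.2, -0.1]
opening: 0.0002
```

```bash
python3 lk.py s5
```

```text
5.5667 [0.0066 0.044  0.092 ] [ 0.5   0.25 -0.12]
```

View pics/s5.png

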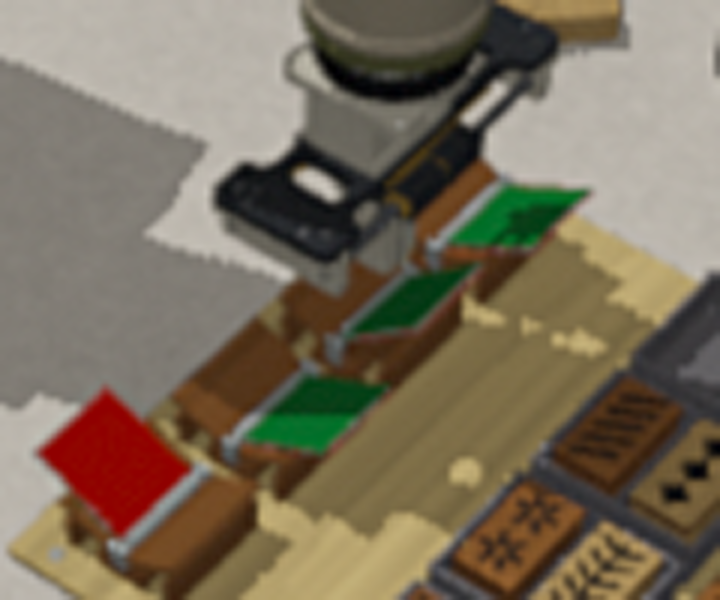

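Request:
jog_arm(commands=[1,0,0,-0.03,0,1,0,0,-0.03,0,1,0,0,-0.03,0,1,0,0,-0.02,0,1,0.022,0.022,0,0,1,0.022,0.022,0,0,1,0.022,0.022,0,0,1,0.022,0.022,0,0,1,0,0,0,0,1,0,0,0,0])

```text
t: 6.45
tool_pos: [0.6398, 0.2056, 0.2003]
orientation: [-2.327, -2.109, 0.004]
force: [0.2, -0.2, -0.2]
opening: 0.0004
```

```bash
python3 lk.py s6
```

```text
6.45 [0.0944 0.1328 0.2003] [ 0.16 -0.22 -0.23]
```

View pics/s6.png

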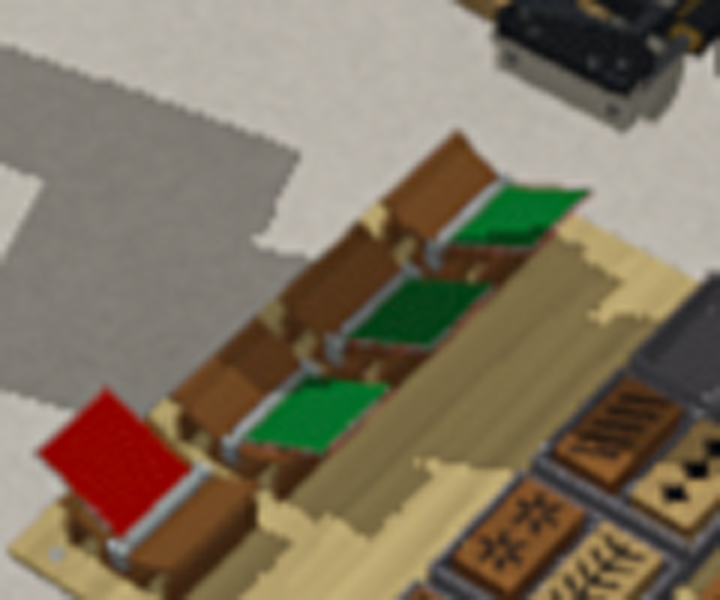

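Request:
jog_arm(commands=[1,0,0,0.03,0,1,0,0,0.03,0,1,0,0,0.03,0,1,0,0,0.03,0,1,0,0,0.03,0,1,0,0,0.008,0,1,0,0,0,0,1,0,-0.01,0,0,1,0,-0.01,0,0,1,0,0,0,0])

```text
t: 7.33
tool_pos: [0.6203, 0.2072, 0.0473]
orientation: [2.328, 2.107, 0.004]
force: [-1.1, -0.1, 0.3]
opening: 0.0004
```

```bash
python3 lk.py s7
```

```text
7.3333 [0.0749 0.1324 0.0473] [-1.13 -0.08  0.31]
```

View pics/s7.png

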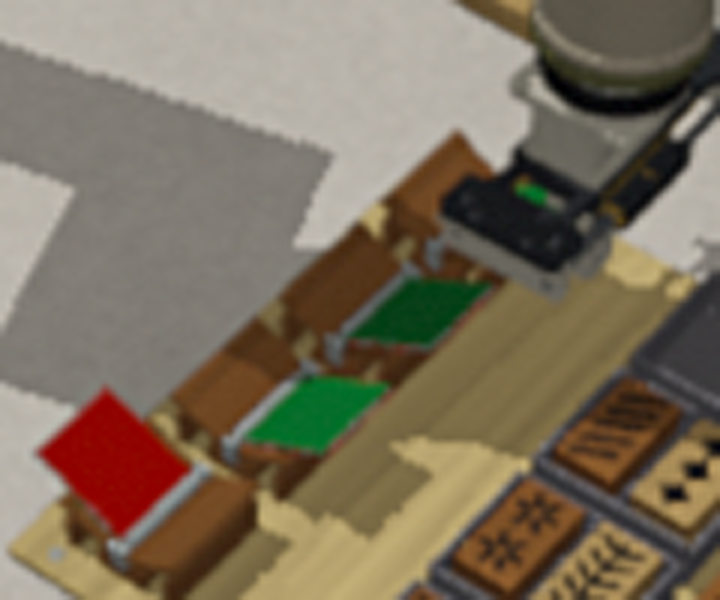

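Request:
jog_arm(commands=[1,0,0,0.006,0,1,0,0,0,0,1,0,-0.004,-0.005,0,1,0,-0.003,-0.005,0,1,0,-0.003,-0.006,0,1,0,-0.003,-0.005,0])

```text
t: 7.88
tool_pos: [0.6072, 0.2082, 0.0602]
orientation: [2.329, 2.108, 0.001]
force: [0.8, 0.1, -0.0]
opening: 0.0008
```

```bash
python3 lk.py s8
```

```text
7.8833 [0.0617 0.1321 0.0602] [ 0.78  0.08 -0.02]
```

View pics/s8.png

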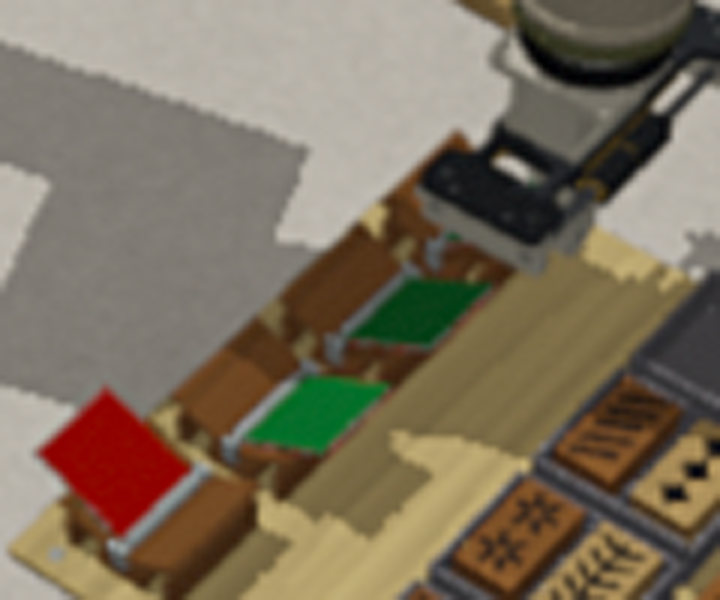

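Request:
jog_arm(commands=[1,0,-0.004,-0.005,0,1,0,-0.004,-0.0045,0,1,0,-0.0045,-0.0045,0,1,0,-0.0045,-0.004,0,1,0,-0.005,-0.0035,0,1,0,-0.005,-0.0025,0])

```text
t: 8.43
tool_pos: [0.5798, 0.2108, 0.0837]
orientation: [2.329, 2.108, 0.0]
force: [0.6, 0.2, -0.2]
opening: 0.0003
```

```bash
python3 lk.py s9
```

```text
8.4333 [0.0342 0.1321 0.0837] [ 0.6   0.22 -0.16]
```

View pics/s9.png

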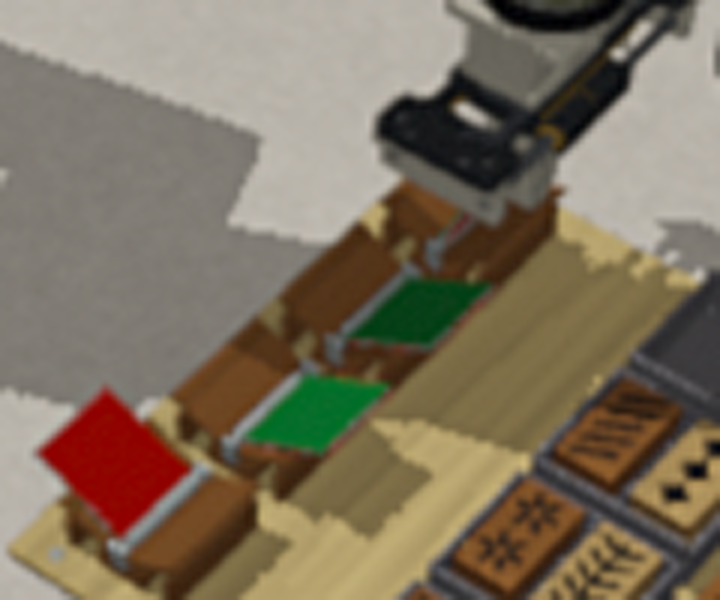

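The tag is rising: the back slat of holder 1 is now free at (520,210) and the red face shows at (455,225).

Request:
jog_arm(commands=[1,0,-0.005,-0.002,0,1,0,-0.005,-0.0015,0,1,0,-0.005,-0.0015,0,1,0,-0.005,-0.001,0,1,0,-0.005,-0.001,0,1,0,-0.005,-0.0005,0,1,0,-0.005,0,0,1,0,-0.004,0,0,1,0,-0.003,0,0,1,0,0,0,0,1,0,0,0,0,1,0,0,0,0,1,0,0,0,0])

```text
t: 9.57
tool_pos: [0.5386, 0.2149, 0.0906]
orientation: [2.33, 2.108, 0.0]
force: [-0.0, -0.4, -0.1]
opening: 0.0004
```

```bash
python3 lk.py s10
```

```text
9.5667 [-0.0071  0.132   0.0906] [-0.02 -0.36 -0.06]
```

View pics/s10.png

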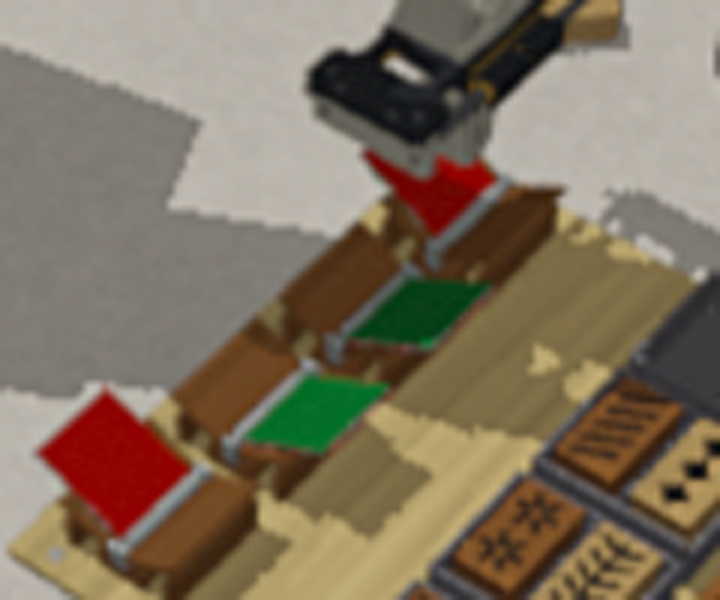

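Request:
jog_arm(commands=[1,0,0,-0.03,0,1,0,0,-0.03,0,1,0,0,-0.03,0,1,0,0,-0.04,0,1,0.02,-0.02,0,0,1,0.025,-0.025,0,0,1,0.025,-0.025,0,0,1,0.025,-0.025,0,0,1,0.025,-0.025,0,0,1,0.025,-0.025,0,0,1,0.025,-0.02,0,0,1,0.025,-0.015,0,0,1,0.025,-0.01,0,0,1,0.025,0,0,0,1,0.025,0,0,0,1,0.025,0,0,0,1,0,0,0,0,1,0,0,0,0])

```text
t: 11.12
tool_pos: [0.3785, 0.528, 0.2197]
orientation: [2.328, 2.109, -0.002]
force: [-0.3, 0.2, -0.3]
opening: 0.0005
```

```bash
python3 - <<'E'
from plant import robot
import cv2,pickle
from h import *
s=robot.read_state();print(s["t"],loc(s["tool_pos"]).round(4),np.round(s["force"],2),np.round(s["dq"],3))
for n in("scene","top"):
    p=robot.read_camera(n)
    for th,z in(("block",.016),("pink_bottle",0),("dark_bottle",0),("brush",0),("stray_block",0)):
        print(n,th,[(round(d["score"],2),*at(p,d["position"][1]*512,d["position"][0]*384,z)[:2].round(3).tolist()) for d in robot.pinpoint(th,p)])
    old=pickle.load(open(f"{n}0.pkl","rb"))
    im=p["img"];cv2.imwrite(f"pics/{n}_end.png",cv2.resize(im,(768,576),interpolation=cv2.INTER_CUBIC))
    c=im[132:236,172:290] if n=="top" else im[110:252,185:347]
    cv2.imwrite(f"pics/{n}c_end.png",cv2.resize(c,None,fx=5.5 if n=="top" else 4.2,fy=5.5 if n=="top" else 4.2,interpolation=cv2.INTER_CUBIC))
E
```

```text
11.1167 [-0.1976  0.4277  0.2197] [-0.27  0.2  -0.33] [-0.023 -0.043  0.036 -0.008  0.005 -0.008]
scene block [(0.82, 0.69, 0.03), (0.79, 0.741, 0.01), (0.75, 0.745, 0.097), (0.74, 0.672, -0.055), (0.49, 0.686, 0.125)]
scene pink_bottle [(0.64, 0.587, -0.451)]
scene dark_bottle [(0.63, 0.628, 0.431)]
scene brush [(0.81, 0.466, -0.455)]
scene stray_block [(0.97, 0.462, 0.425)]
top block [(0.67, 0.676, -0.068), (0.64, 0.68, 0.03), (0.63, 0.695, 0.124), (0.57, 0.74, 0.019), (0.48, 0.741, 0.094)]
top pink_bottle [(0.7, 0.587, -0.461)]
top dark_bottle [(0.64, 0.552, 0.227), (0.57, 0.622, 0.442)]
top brush [(0.75, 0.453, -0.452)]
top stray_block [(0.92, 0.47, 0.432)]
```

View pics/topc_end.png

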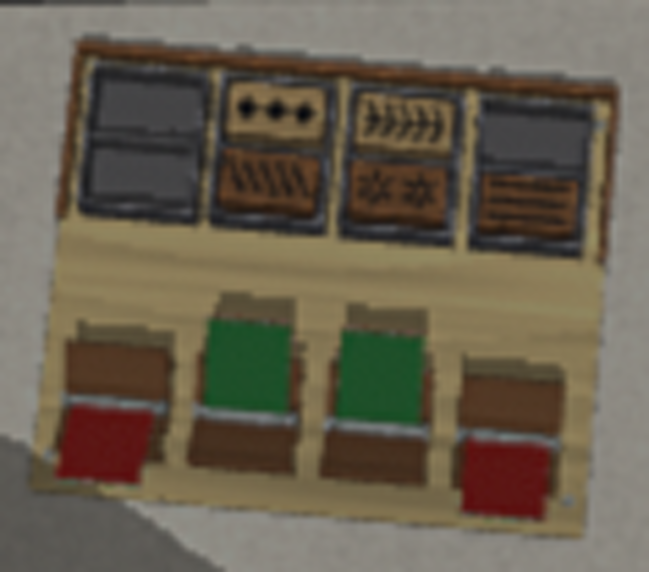

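View pics/scene_end.png

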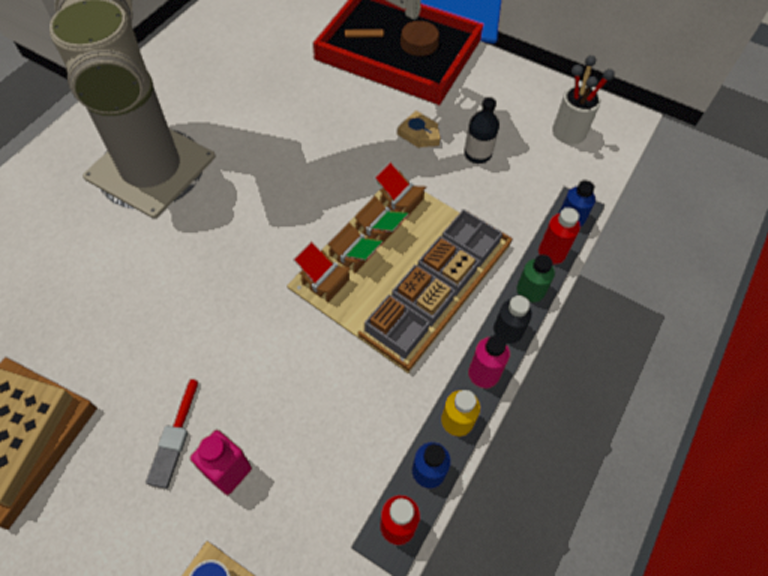

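The tags now read red, green, green, red in front of empty, full, full and half-full bins. All four lie flat in their cradles, nothing else has moved, and the arm is clear.

```bash
python3 -c "
from plant import robot
print(robot.close_job())"
```

```text
the job is handed in; nothing more can be done
None
```

The stock tags are now right, and I handed the job in at about 11.5 s on the robot's clock, well under the 67 s limit. Seen from the robot, left to right:

| Bin | Contents | Tag before | Tag now |
|---|---|---|---|
| 1 | empty | green | red (flipped) |
| 2 | two blocks (full) | red | green (flipped) |
| 3 | two blocks (full) | green | green (not touched) |
| 4 | one block | red | red (not touched) |

**How the tags were flipped:** I kept the fingers shut and set them down outside the free edge. I then moved up and inward along the tag's arc until it passed upright and fell over on its own. The tool can only point straight down, so the side of the finger, with its tip below the edge, carried the tag rather than the tip lying flat beneath it. Neither tag jammed. The force readings after each move stayed under about 2 N, which is close to the sensor's noise.

**Last checks:** The final pictures from both cameras show all four tags lying down with the colours above. The blocks, bottles, brush and hand block look unmoved. The networks' positions for them agree with the start to within about 2 cm, which is about as much as the networks scatter.

**Disagreements:** One stray network report placed a "dark bottle" at bin 1's tag. The pictures show no bottle there, and the network also found the real bottle in its original place. The store's position measured from the two cameras differed by about 5 mm, and I used the combined fit. While tag 1 was being lifted, the gripper partly hid it from the scene camera.

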